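# Stack the tiered lunch set

### The arm

A 6-joint arm with a two-finger parallel gripper is mounted at the origin on a cart in front of the work surface, level with it; the furniture and walls round the work are solid. World frame = base frame: x ahead of the robot, y to its left, z up, the work surface at z = 0. Lengths are in m, angles in rad, forces in N, time in s.
With the tool pointing down it reaches from about 0.375 to 0.9 m from the base axis. Payload 3.1 kg.
Tool frame: the origin (TCP) lies between the finger pads; the fingertips stand 25 mm ahead of it and the grasp point (between the pads) lies 6 mm ahead of it (robot.tip_reach is the distance from the TCP to the fingertips, in m); z points along the fingers, y is the line along which they close (so a half turn about z gives the same grasp; the last joint's range is limited). The gripper opens to 87 mm and grips with 3 to 60 N. Pads are 19 mm wide; open, the fingers measure 117 mm over their backs; the gripper's body (75 mm by 190 mm) begins 51 mm behind the grasp point.
Start: joints at [-1.448, 0.527, 1.433, -0, 1.181, -0.178], TCP at [0.185, -0.597, 0.248] pointing down, gripper open.
Joint ranges: [-3.08, 3.08], [-0.75, 2.2], [0.22, 2.44], [-1.43, 4.57], [0, 2.65], [-2.85, 2.85]. Speed limits (rad/s): [2.79, 2.79, 3.14, 3.14, 3.14, 3.14].

### API

Orientations are given as a unit quaternion [x, y, z, w].
In Python, from cell import robot gives the robot as it stands.
- The arm moves only by the tool play_rows, never from a script. Its argument "moves" is a list of rows, each a list of 6 numbers: the shift along the tool's x, y, z in mm, then the turn, a rotation vector about the tool's x, y, z in degrees. A call has 1 to 20 rows; each row shifts and turns the commanded pose from where the row before left it, along the tool's axes as they then stand; what a row does not reach is not made up. A row lasts 1/8 s, in which the tool goes at most 62.5 mm and 10.7 degrees, less where a joint would pass 70% of its speed; a pose out of reach is approached as far as the arm can. A call is refused whole if a number of a shift passes 62.5 or a number of a turn 10.7, either way. A call with a gripper value outside its range is refused whole. "gripper" is the gripper command: -1 is shut, 1 is fully open, values between are in proportion, set as the call begins (left out, the last holds). The fingers move at their own pace and stop on an object; the grip force is fixed at half the most. Time passes only in rows, so rows that do not move let the fingers close. It gives the time, the measured TCP pose, the force, the opening and the grip force at its end, in the units of the state.
- robot.state(): the state, without advancing time (a new reading comes with each control period).
- robot.read_camera(name): name is "side" or "top" or "wrist"; returns a dict with "img" (420x560x3 uint8, blue, green, red), "depth" (420x560 float32, m along the optical axis (not along the pixel's ray), 0 where there is no reading), "mtx" (3x3 intrinsics, pixels), "k1" (the pictures are not rectified: a ray, as slopes to the right and down, at radius r is drawn at 1 + k1 r^2 times it, then the intrinsics apply), "T" (4x4, takes a point from camera to world coordinates); the wrist camera has in their place "hand_eye" (4x4, takes a point from camera to tool coordinates, whose origin is the TCP and whose axes are the flange's). Camera axes: x right, y up, looking along -z (the intrinsics and any distortion apply to the point x, -y, -z); pixel columns grow to the right and rows downward; lengths in m; the calibration is good to about 2 mm. A picture is of the moment at which its call begins: read the wrist's pose just before it.
- robot.job_done(): hands the job in; it is judged then, once.
The state is a dict: "clock": time; "joints": joint angles; "qd": joint speeds; "joint_efforts": joint torques, N m; "tcp_pos": TCP position; "tool_rot": TCP orientation; "wrist_force": force on the tool from outside, world axes, zero at the start; "moment": the same for the moment, N m; "width": finger opening in m; "grip_force": force on a finger pad.
Only numpy, scipy, OpenCV 4.12 (cv2) and the standard library are available. Lean on these libraries where they do the work, as an engineer would, in place of code of your own. Each camera call takes 0.05 s, during which the arm holds its last target. There are 200 camera calls.

### The job

Put the washed lunch set together on its round wooden base, working from the bottom up: first the red pot in the base's socket, then the yellow pot on the red one, then the green pot, and last the lid, each one upright and fully seated in the one below. Leave the finished stack standing free, and do not push the tin, the garlic or the label roll about.

Things in the scene. Friction and masses are not known exactly. Their poses are not given: they have to be found in the camera images.
- red_pot: Red lunch pot, round, open, empty, upright: body 64 mm across, 44 mm high, 3 mm wall, on a narrower steel foot 51 mm across and 6 mm high, tapered to 45 mm; 50 mm high in all, about 0.14 kg. Origin: centre of the foot's underside; z up its axis. The foot drops 6 mm into another pot's mouth (58 mm across): stacked pots' origins lie 44 mm apart. Grip across the body near the top.
- yellow_pot: Yellow lunch pot, round, open, empty, upright: body 64 mm across, 44 mm high, 3 mm wall, on a narrower steel foot 51 mm across and 6 mm high, tapered to 45 mm; 50 mm high in all, about 0.14 kg. Origin: centre of the foot's underside; z up its axis. The foot drops 6 mm into another pot's mouth (58 mm across): stacked pots' origins lie 44 mm apart. Grip across the body near the top.
- green_pot: Green lunch pot, round, open, empty, upright: body 64 mm across, 44 mm high, 3 mm wall, on a narrower steel foot 51 mm across and 6 mm high, tapered to 45 mm; 50 mm high in all, about 0.14 kg. Origin: centre of the foot's underside; z up its axis. The foot drops 6 mm into another pot's mouth (58 mm across): stacked pots' origins lie 44 mm apart. Grip across the body near the top.
- lunch_lid: Lid: white disc 64 mm across (6 to 13 mm above the underside), black upright round knob 24 mm thick (13 to 47 mm), tapered steel plug below, 51 mm across, 6 mm high, on which it stands; about 0.09 kg. Origin: centre of the plug's underside; z up. The plug drops 6 mm into a pot's mouth; its origin is then 44 mm above that pot's.
- base_board: Wooden base of the lunch set: round board 104 mm across and 14 mm high, with a round socket in the middle, 58 mm across and 7 mm deep. It is fixed to the table. Origin: centre of its underside. A pot seated in the socket has its origin 8 mm above this origin.
- tomato_tin: Bystander: round closed tin with a red and white label, 57 mm across, 72 mm high, upright. Origin: centre of its underside. Not to be moved.
- garlic_bulb: Bystander: bulb of garlic, 60x57x58 mm. Origin: centre of its underside. Not to be moved.
- label_reel: Bystander: roll of white labels lying flat, 84 mm across, 46 mm high, with a hole in the middle. Origin: centre of its underside. Not to be moved.
Mind the look-alikes: they are no part of the job. What is shaped like the lunch_lid but pink, purple or turquoise is not meant.

How it is judged:
By the outcome, as a careful person would: the job done as asked, in the order asked, and still so for the second after the job is handed in, with the robot touching nothing.
It also fails if it takes over 106 s, if anything falls off the work surface, if the arm or the gripper's body presses on something with over 40 N, if the wrist force passes 120 N, or if a joint passes its speed limit or range.

## Working session

There is one attempt and no reset: what is moved stays moved. The work goes in short steps, Python scripts to look and compute and a tool call to move; the robot and the scene stay as the last step left them, time stands still between calls to the robot, and variables do not carry over. Pictures are saved under pics/ and viewed, at most 14 in all, crops included, and the job is handed in when it is done.

Besides the shell and the picture viewer there is one more tool, called after "Request:" as name(argument=value, ...), one argument or row to a line, values as JSON. play_rows: Moves the arm, as the interface text tells. Its arguments: {"type":"object","properties":{"moves":{"type":"array"},"gripper":{"type":"number"}},"required":["moves"]}

```bash
mkdir -p pics; cat > h.py <<'E'
import numpy as np, cv2
from cell import robot
from scipy.spatial.transform import Rotation as R
def cam(n):
    s=robot.state(); c=robot.read_camera(n)
    if n=='wrist':
        T=np.eye(4);T[:3,:3]=R.from_quat(s['tool_rot']).as_matrix();T[:3,3]=s['tcp_pos'];c['T']=T@c['hand_eye']
    return c
def cloud(c):
    h,w=c['depth'].shape
    u,v=np.meshgrid(np.arange(w),np.arange(h))
    K=c['mtx'];D=np.array([c['k1'],0,0,0,0.])
    p=cv2.undistortPoints(np.stack([u,v],-1).reshape(-1,1,2).astype(np.float64),K,D).reshape(h,w,2)
    d=c['depth'].astype(float)
    P=np.stack([p[...,0]*d,-p[...,1]*d,-d],-1)
    return P@c['T'][:3,:3].T+c['T'][:3,3]
E
python3 - <<'E'
from h import *
for n in ['side','top']:
    c=cam(n); cv2.imwrite(f'pics/{n}0.png',c['img']); np.savez(f'{n}0.npz',P=cloud(c),d=c['depth'],img=c['img'])
    print(n,c['T'].round(3).tolist(),c['mtx'][0,0],c['k1'])
s=robot.state();print(s)
E
```

```text
side [[-0.261, 0.792, -0.552, -0.34], [-0.965, -0.207, 0.16, 0.155], [0.012, 0.575, 0.818, 1.311], [0.0, 0.0, 0.0, 1.0]] 493.08100295246385 -0.14136394994890142
top [[-0.007, 0.999, -0.04, 0.463], [-1.0, -0.006, 0.02, -0.101], [0.019, 0.04, 0.999, 1.182], [0.0, 0.0, 0.0, 1.0]] 441.7502759015758 0.030608959311654298
{'clock': 0.1, 'joints': array([-1.44850530e+00,  5.28345184e-01,  1.43377616e+00, -1.23846157e-05,
        1.18137109e+00, -1.78490983e-01]), 'qd': array([-0.00105171, -0.00164982, -0.00379351,  0.00135479, -0.00172357,
        0.00020135]), 'joint_efforts': array([-6.11711539e-05, -4.40984130e+01, -1.77150875e+01,  6.35481323e-02,
        5.33985137e-02, -4.27766690e-05]), 'tcp_pos': array([ 0.1851225 , -0.59632183,  0.24668601]), 'tool_rot': array([ 9.88711772e-01,  1.49826998e-01,  2.09641893e-05, -9.49675586e-04]), 'wrist_force': array([-0.73480637, -0.36748199, -0.9410133 ]), 'moment': array([-0.03307634,  0.04482362,  0.00547451]), 'grip_force': 0.0, 'width': 0.08728609642595062}
```

View pics/top0.png

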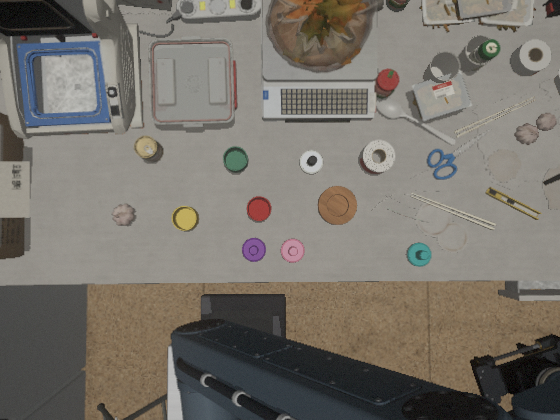

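View pics/side0.png

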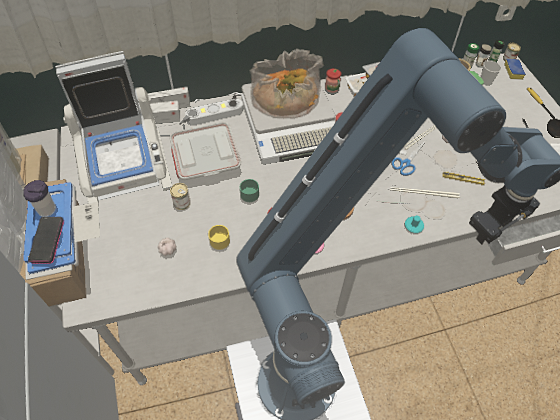

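The top view shows these: red pot (259,209), yellow pot (185,218), green pot (235,160), base (338,205). The lid-shaped things are at (311,161) white with a black knob, (254,250) purple, (292,251) pink and (419,254) turquoise. Only the white one at (311,161) fits. Next I'll measure the positions and check the lid in a crop.

```bash
python3 - <<'E'
from h import *
z=np.load('top0.npz');P=z['P'];img=z['img']
cv2.imwrite('pics/crop1.png',cv2.resize(img[130:280,160:400],None,fx=3.3,fy=3.3,interpolation=cv2.INTER_CUBIC))
for n,(u,v),h in [('red',(259,209),.05),('yel',(185,218),.05),('grn',(235,160),.05),('lid',(311,161),.01),('base',(338,205),.014),('tin',(147,147),.072),('garl',(123,214),.058),('reel',(379,156),.046),('purple',(254,250),.01),('pink',(292,251),.01)]:
    r=24
    Q=P[v-r:v+r,u-r:u+r].reshape(-1,3)
    c=P[v,u]; d=np.hypot(*(Q-c)[:,:2].T)
    m=(d<.065)&(Q[:,2]>(.006 if h<.02 else h-.012))&(Q[:,2]<.2)
    q=Q[m]; pts=q[:,:2].astype(np.float32)
    (x,y),rad=cv2.minEnclosingCircle(pts)
    print(n,'circ',round(x,4),round(y,4),'r',round(rad,4),'mean',q.mean(0).round(4),'zmax',q[:,2].max().round(3),len(q))
t=P[175:185,280:300];print('table z',np.median(t[...,2]))
E
```

```text
red circ 0.5066 -0.0833 r 0.0319 mean [ 0.5074 -0.0827  0.0488] zmax 0.053 92
yel circ 0.4831 0.1084 r 0.0321 mean [0.4833 0.1086 0.047 ] zmax 0.053 123
grn circ 0.6361 -0.0232 r 0.0322 mean [ 0.636  -0.0224  0.0476] zmax 0.055 114
lid circ 0.6319 -0.2227 r 0.032 mean [ 0.6303 -0.2216  0.0175] zmax 0.052 434
base circ 0.5152 -0.2911 r 0.0521 mean [ 0.5154 -0.2907  0.0122] zmax 0.021 1016
tin circ 0.6771 0.2088 r 0.0455 mean [0.6667 0.2045 0.0737] zmax 0.137 498
garl circ 0.4923 0.2739 r 0.0108 mean [0.492  0.274  0.0505] zmax 0.058 33
reel circ 0.6412 -0.3941 r 0.043 mean [ 0.64   -0.3933  0.0448] zmax 0.052 724
purple circ 0.3994 -0.0683 r 0.0317 mean [ 0.3998 -0.0685  0.0168] zmax 0.052 449
pink circ 0.3957 -0.1762 r 0.0367 mean [ 0.3964 -0.1704  0.0172] zmax 0.05 444
table z -0.0009737526667670249
```

View pics/crop1.png

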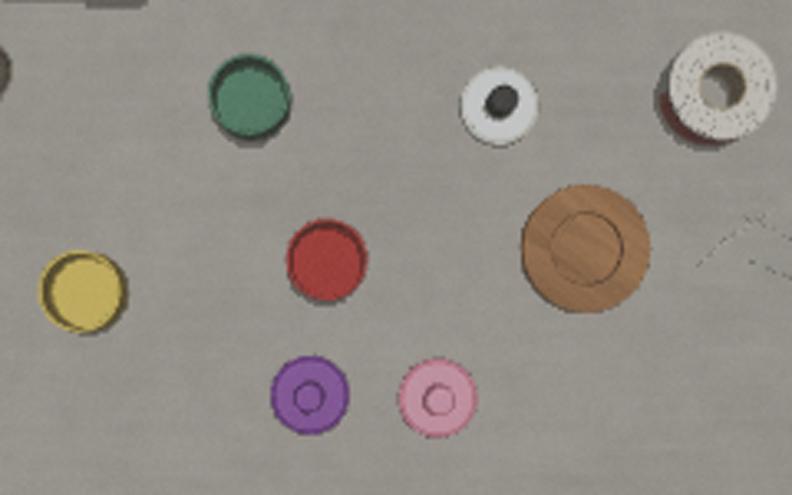

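The crop confirms it: the white disc with the black knob is at crop (500,106), and the other two there are purple and pink. All measured radii and heights match the given sizes. I'll turn the tool to yaw 0 and move above the red pot.

Request:
play_rows(
  moves=[
    [0,0,0,0,0,8.6],
    [0,0,0,0,0,8.6],
    [21.5,-34.2,6.5,0,0,0],
    [21.5,-34.2,6.5,0,0,0],
    [21.5,-34.2,6.5,0,0,0],
    [21.5,-34.2,6.5,0,0,0],
    [21.5,-34.2,6.5,0,0,0],
    [21.5,-34.2,6.5,0,0,0],
    [21.5,-34.2,6.5,0,0,0],
    [21.5,-34.2,6.5,0,0,0],
    [21.5,-34.2,6.5,0,0,0],
    [21.5,-34.2,6.5,0,0,0],
    [21.5,-34.2,6.5,0,0,0],
    [21.5,-34.2,6.5,0,0,0],
    [21.5,-34.2,6.5,0,0,0],
    [21.5,-34.2,6.5,0,0,0],
    [21.5,-34.2,6.5,0,0,0],
    [0,0,0,0,0,0],
    [0,0,0,0,0,0],
  ],
  gripper=1,
)

```text
clock: 2.48
tcp_pos: [0.507, -0.0838, 0.1498]
tool_rot: [1.0, 0.001, -0.0, 0.0]
wrist_force: [0.2, -0.5, -0.4]
width: 0.0874
grip_force: 0.0
```

```bash
python3 - <<'E'
from h import *
s=robot.state();print(s['clock'],s['tcp_pos'],s['joints'].round(3))
M=R.from_quat(s['tool_rot']).as_matrix();print(M.round(4))
c=cam('wrist');cv2.imwrite('pics/w0.png',c['img']);P=cloud(c)
for h,nm in((.05,'red'),):
    m=(np.hypot(P[...,0]-.507,P[...,1]+.083)<.05)&(P[...,2]>.035)&(P[...,2]<.07)
    q=P[m];print(cv2.minEnclosingCircle(q[:,:2].astype(np.float32)),q.max(0),q.min(0),len(q))
E
```

```text
2.475 [ 0.50698593 -0.08377563  0.14981865] [-0.381  0.527  1.801 -0.     0.814  1.189]
[[ 1.0e+00  1.2e-03 -9.0e-04]
 [ 1.2e-03 -1.0e+00 -0.0e+00]
 [-9.0e-04  0.0e+00 -1.0e+00]]
((0.5090221166610718, -0.08154270797967911), 0.032147400081157684) [ 0.54097126 -0.04991268  0.05133613] [ 0.47750883 -0.11266694  0.03501262] 1590
```

View pics/w0.png

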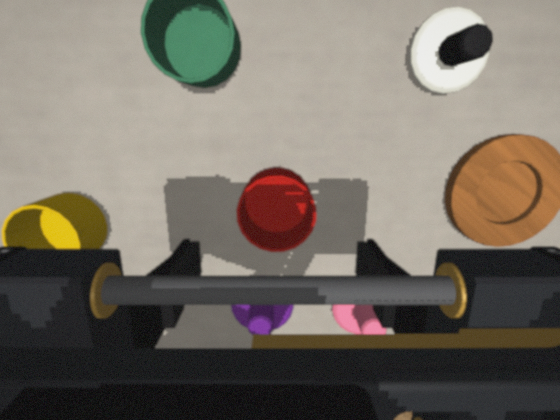

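The wrist view shows the red pot at (276,210), between the fingers. Its position agrees with the top camera to 2 mm. Descending and gripping.

Request:
play_rows(
  moves=[
    [1,-1,15,0,0,0],
    [0,0,20,0,0,0],
    [0,0,20,0,0,0],
    [0,0,20,0,0,0],
    [0,0,15,0,0,0],
    [0,0,10,0,0,0],
    [0,0,6,0,0,0],
    [0,0,0,0,0,0],
    [0,0,0,0,0,0],
  ],
)

```text
clock: 3.65
tcp_pos: [0.5087, -0.0828, 0.0445]
tool_rot: [1.0, 0.0, 0.0, 0.0]
wrist_force: [-0.5, -0.0, 0.3]
width: 0.0871
grip_force: 0.0
```

Request:
play_rows(
  moves=[
    [0,0,0,0,0,0],
    [0,0,0,0,0,0],
    [0,0,0,0,0,0],
    [0,0,0,0,0,0],
    [0,0,0,0,0,0],
    [0,0,0,0,0,0],
    [0,0,0,0,0,0],
    [0,0,0,0,0,0],
  ],
  gripper=-1,
)

```text
clock: 4.65
tcp_pos: [0.5085, -0.0827, 0.0442]
tool_rot: [1.0, 0.0, 0.0, 0.0]
wrist_force: [0.7, 0.6, 4.8]
width: 0.0635
grip_force: 30.0
```

Request:
play_rows(
  moves=[
    [0,0,-10,0,0,0],
    [0,0,-20,0,0,0],
    [0,0,-20,0,0,0],
    [0,0,-20,0,0,0],
    [1,26,-10,0,0,0],
    [1,26,0,0,0,0],
    [1,26,0,0,0,0],
    [1,26,0,0,0,0],
    [1,26,0,0,0,0],
    [1,26,0,0,0,0],
    [1,26,0,0,0,0],
    [1,26,0,0,0,0],
    [0,0,0,0,0,0],
    [0,0,0,0,0,0],
  ],
)

```text
clock: 6.4
tcp_pos: [0.516, -0.2901, 0.1238]
tool_rot: [1.0, 0.0, -0.001, -0.001]
wrist_force: [0.3, 0.8, -2.3]
width: 0.063
grip_force: 30.0
```

```bash
python3 - <<'E'
from h import *
s=robot.state();print(s['clock'],s['tcp_pos'],s['wrist_force'])
c=cam('wrist');cv2.imwrite('pics/w1.png',c['img']);P=cloud(c)
def f(a,b,r,lo,hi):
    m=(np.hypot(P[...,0]-a,P[...,1]-b)<r)&(P[...,2]>lo)&(P[...,2]<hi)
    q=P[m];print(cv2.minEnclosingCircle(q[:,:2].astype(np.float32)),len(q),q.max(0),q.min(0))
f(.515,-.291,.07,.008,.02)
f(.515,-.291,.06,.115,.16)
E
```

```text
6.4 [ 0.51599797 -0.29013682  0.12376886] [ 0.27389633  0.83387259 -2.32471698]
((0.5184541940689087, -0.28955844044685364), 0.05199715122580528) 5244 [ 0.57009887 -0.23835068  0.01642096] [ 0.49390298 -0.34112166  0.00804661]
((0.5275287628173828, -0.28939953446388245), 0.044576238840818405) 6902 [ 0.548507   -0.24492412  0.15999112] [ 0.48597345 -0.33387496  0.11501352]
```

View pics/w1.png

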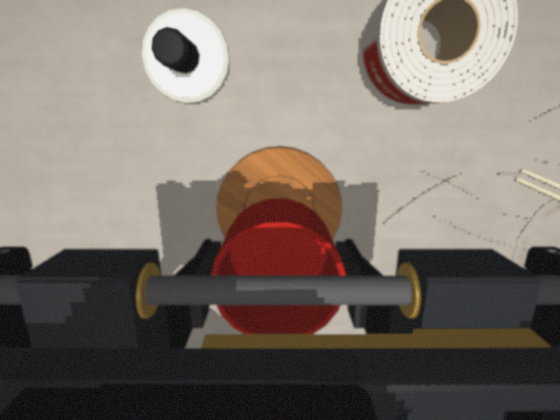

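The wrist view shows the red pot in the grip at (280,275), just over the base. The base's centre is measured at x≈0.518, y≈-0.290, so I'll shift 1.5 mm in x and lower.

Request:
play_rows(
  moves=[
    [1.5,0,15,0,0,0],
    [0,0,15,0,0,0],
    [0,0,15,0,0,0],
    [0,0,10,0,0,0],
    [0,0,5,0,0,0],
    [0,0,3,0,0,0],
    [0,0,2,0,0,0],
    [0,0,2,0,0,0],
    [0,0,2,0,0,0],
    [0,0,2,0,0,0],
    [0,0,0,0,0,0],
    [0,0,0,0,0,0],
  ],
)

```text
clock: 7.95
tcp_pos: [0.518, -0.2907, 0.0531]
tool_rot: [1.0, 0.0, 0.0, 0.0]
wrist_force: [0.2, -0.4, -0.8]
width: 0.0633
grip_force: 30.0
```

Request:
play_rows(
  moves=[
    [0,0,1,0,0,0],
    [0,0,1,0,0,0],
    [0,0,0,0,0,0],
    [0,0,0,0,0,0],
  ],
)

```text
clock: 8.45
tcp_pos: [0.5181, -0.2908, 0.0522]
tool_rot: [1.0, 0.0, 0.0, 0.0]
wrist_force: [-1.3, 0.9, 6.2]
width: 0.0635
grip_force: 30.0
```

Request:
play_rows(
  moves=[
    [0,0,0,0,0,0],
    [0,0,0,0,0,0],
    [0,0,0,0,0,0],
    [0,0,0,0,0,0],
    [0,0,-10,0,0,0],
    [0,0,-20,0,0,0],
    [0,0,-22,0,0,0],
    [0,0,-22,0,0,0],
  ],
  gripper=1,
)

```text
clock: 9.45
tcp_pos: [0.5181, -0.2907, 0.1263]
tool_rot: [1.0, 0.0, 0.0, 0.0]
wrist_force: [0.6, 0.4, 0.1]
width: 0.087
grip_force: 0.0
```

Request:
play_rows(
  moves=[
    [-2.75,-33.3,0,0,0,0],
    [-2.75,-33.3,0,0,0,0],
    [-2.75,-33.3,0,0,0,0],
    [-2.75,-33.3,0,0,0,0],
    [-2.75,-33.3,0,0,0,0],
    [-2.75,-33.3,0,0,0,0],
    [-2.75,-33.3,0,0,0,0],
    [-2.75,-33.3,0,0,0,0],
    [-2.75,-33.3,0,0,0,0],
    [-2.75,-33.3,0,0,0,0],
    [-2.75,-33.3,0,0,0,0],
    [-2.75,-33.3,0,0,0,0],
    [0,0,0,0,0,0],
    [0,0,0,0,0,0],
  ],
)

```text
clock: 11.2
tcp_pos: [0.4851, 0.1085, 0.1254]
tool_rot: [1.0, 0.001, 0.0, 0.0]
wrist_force: [0.2, 0.3, -0.0]
width: 0.0873
grip_force: 0.0
```

```bash
python3 - <<'E'
from h import *
s=robot.state();print(s['clock'],s['tcp_pos'],s['wrist_force'],s['width'])
def f(P,a,b,r,lo,hi):
    m=(np.hypot(P[...,0]-a,P[...,1]-b)<r)&(P[...,2]>lo)&(P[...,2]<hi)
    q=P[m];print(cv2.minEnclosingCircle(q[:,:2].astype(np.float32)),len(q),q.max(0),q.min(0))
f(cloud(cam('wrist')),.483,.1085,.05,.03,.055)
c=cam('top');f(cloud(c),.516,-.291,.04,.04,.08)
E
```

```text
11.2 [0.48512397 0.10852137 0.12544889] [ 0.24095887  0.29394655 -0.02419495] 0.08733746569090739
((0.48551374673843384, 0.1101849377155304), 0.03216833993792534) 2338 [0.51758081 0.14197162 0.05108555] [0.45361385 0.07878442 0.0300279 ]
((0.5157331824302673, -0.29105329513549805), 0.03213756904006004) 136 [ 0.54678955 -0.25935133  0.06357163] [ 0.48512888 -0.32224386  0.04001856]
```

Request:
play_rows(
  moves=[
    [0,-1,15,0,0,0],
    [0,0,20,0,0,0],
    [0,0,20,0,0,0],
    [0,0,15,0,0,0],
    [0,0,8,0,0,0],
    [0,0,3,0,0,0],
    [0,0,0,0,0,0],
    [0,0,0,0,0,0],
  ],
)

```text
clock: 12.3
tcp_pos: [0.4852, 0.1099, 0.0445]
tool_rot: [1.0, 0.0, 0.001, 0.0]
wrist_force: [0.1, 0.7, 0.0]
width: 0.0872
grip_force: 0.0
```

Request:
play_rows(
  moves=[
    [0,0,0,0,0,0],
    [0,0,0,0,0,0],
    [0,0,0,0,0,0],
    [0,0,0,0,0,0],
    [0,0,0,0,0,0],
    [0,0,0,0,0,0],
    [0,0,0,0,0,0],
    [0,0,0,0,0,0],
  ],
  gripper=-1,
)

```text
clock: 13.3
tcp_pos: [0.4848, 0.1099, 0.0442]
tool_rot: [1.0, 0.0, 0.0, 0.0]
wrist_force: [-0.3, -0.3, 4.5]
width: 0.0646
grip_force: 30.0
```

Request:
play_rows(
  moves=[
    [0,0,-10,0,0,0],
    [0,0,-20,0,0,0],
    [0,0,-25,0,0,0],
    [0,0,-25,0,0,0],
    [2.75,33.4,-15,0,0,0],
    [2.75,33.4,0,0,0,0],
    [2.75,33.4,0,0,0,0],
    [2.75,33.4,0,0,0,0],
    [2.75,33.4,0,0,0,0],
    [2.75,33.4,0,0,0,0],
    [2.75,33.4,0,0,0,0],
    [2.75,33.4,0,0,0,0],
    [2.75,33.4,0,0,0,0],
    [2.75,33.4,0,0,0,0],
    [2.75,33.4,0,0,0,0],
    [2.75,33.4,0,0,0,0],
    [0,0,0,0,0,0],
    [0,0,0,0,0,0],
  ],
)

```text
clock: 15.55
tcp_pos: [0.5172, -0.2899, 0.1387]
tool_rot: [1.0, 0.0, -0.001, -0.001]
wrist_force: [-0.5, 0.7, -1.6]
width: 0.0641
grip_force: 30.0
```

Down 42.5 mm in total.

Request:
play_rows(
  moves=[
    [0,0.5,10,0,0,0],
    [0,0,10,0,0,0],
    [0,0,8,0,0,0],
    [0,0,4,0,0,0],
    [0,0,2,0,0,0],
    [0,0,2,0,0,0],
    [0,0,2,0,0,0],
    [0,0,2,0,0,0],
    [0,0,1,0,0,0],
    [0,0,1,0,0,0],
    [0,0,0,0,0,0],
    [0,0,0,0,0,0],
  ],
)

```text
clock: 17.05
tcp_pos: [0.518, -0.2914, 0.0971]
tool_rot: [1.0, 0.0, 0.0, 0.0]
wrist_force: [0.5, -0.8, -1.2]
width: 0.0641
grip_force: 30.0
```

Request:
play_rows(
  moves=[
    [0,0,1,0,0,0],
    [0,0,1,0,0,0],
    [0,0,0,0,0,0],
    [0,0,0,0,0,0],
  ],
)

```text
clock: 17.55
tcp_pos: [0.5182, -0.2915, 0.0962]
tool_rot: [1.0, 0.0, 0.0, 0.0]
wrist_force: [-2.3, 1.6, 6.0]
width: 0.0644
grip_force: 30.0
```

Request:
play_rows(
  moves=[
    [0,0,0,0,0,0],
    [0,0,0,0,0,0],
    [0,0,0,0,0,0],
    [0,0,0,0,0,0],
    [0,0,-10,0,0,0],
    [0,0,-20,0,0,0],
    [0,0,-20,0,0,0],
    [0,0,-10,0,0,0],
  ],
  gripper=1,
)

```text
clock: 18.55
tcp_pos: [0.5186, -0.2919, 0.1567]
tool_rot: [1.0, 0.0, 0.001, 0.001]
wrist_force: [-0.4, 0.4, -0.5]
width: 0.087
grip_force: 0.0
```

Request:
play_rows(
  moves=[
    [12,-26.9,0,0,0,0],
    [12,-26.9,0,0,0,0],
    [12,-26.9,0,0,0,0],
    [12,-26.9,0,0,0,0],
    [12,-26.9,0,0,0,0],
    [12,-26.9,0,0,0,0],
    [12,-26.9,0,0,0,0],
    [12,-26.9,0,0,0,0],
    [12,-26.9,0,0,0,0],
    [12,-26.9,0,0,0,0],
    [0,0,0,0,0,0],
    [0,0,0,0,0,0],
  ],
)

```text
clock: 20.05
tcp_pos: [0.6374, -0.0227, 0.1549]
tool_rot: [1.0, 0.0, -0.0, 0.0]
wrist_force: [-0.2, -0.4, -0.1]
width: 0.0868
grip_force: 0.0
```

```bash
python3 - <<'E'
from h import *
s=robot.state();print(s['clock'],s['tcp_pos'],s['wrist_force'],s['width'])
def f(P,a,b,r,lo,hi):
    m=(np.hypot(P[...,0]-a,P[...,1]-b)<r)&(P[...,2]>lo)&(P[...,2]<hi)
    q=P[m];print(cv2.minEnclosingCircle(q[:,:2].astype(np.float32)),len(q),q.max(0),q.min(0))
f(cloud(cam('wrist')),.636,-.023,.05,.03,.055)
c=cam('top');P=cloud(c);f(P,.516,-.291,.04,.09,.12)
b=P[110:150,190:300];print('behind green: max z',[(round(x,2),b[(abs(b[...,0]-x)<.01)&(abs(b[...,1]+.02)<.1)][:,2].max().round(3)) for x in(.68,.7,.72)])
E
```

```text
20.05 [ 0.63739979 -0.02271817  0.15490741] [-0.23873092 -0.43013323 -0.14662945] 0.0868214884389529
((0.638657808303833, -0.02117181569337845), 0.03209825977683067) 1742 [0.67052153 0.01085604 0.05191064] [ 0.60698608 -0.05293179  0.03001905]
((0.5164176821708679, -0.2919972240924835), 0.0322146899998188) 126 [ 0.54599208 -0.26028279  0.10615486] [ 0.48431538 -0.32327389  0.09021016]Traceback (most recent call last):
  File "<stdin>", line 8, in <module>
    return umr_maximum(a, axis, None, out, keepdims, initial, where)
ValueError: zero-size array to reduction operation maximum which has no identity
```

Request:
play_rows(
  moves=[
    [0.5,-1,15,0,0,0],
    [0,0,20,0,0,0],
    [0,0,20,0,0,0],
    [0,0,20,0,0,0],
    [0,0,17,0,0,0],
    [0,0,12,0,0,0],
    [0,0,5,0,0,0],
    [0,0,2,0,0,0],
    [0,0,0,0,0,0],
    [0,0,0,0,0,0],
  ],
)

```text
clock: 21.4
tcp_pos: [0.6388, -0.0214, 0.0447]
tool_rot: [1.0, 0.0, 0.001, 0.0]
wrist_force: [0.2, -0.3, -0.6]
width: 0.0871
grip_force: 0.0
```

Request:
play_rows(
  moves=[
    [0,0,0,0,0,0],
    [0,0,0,0,0,0],
    [0,0,0,0,0,0],
    [0,0,0,0,0,0],
    [0,0,0,0,0,0],
    [0,0,0,0,0,0],
    [0,0,0,0,0,0],
    [0,0,0,0,0,0],
  ],
  gripper=-1,
)

```text
clock: 22.4
tcp_pos: [0.6384, -0.0214, 0.0442]
tool_rot: [1.0, 0.0, 0.0, 0.0]
wrist_force: [0.2, -0.2, 1.2]
width: 0.0639
grip_force: 30.0
```

Request:
play_rows(
  moves=[
    [0,0,-10,0,0,0],
    [0,0,-20,0,0,0],
    [0,0,-30,0,0,0],
    [0,0,-30,0,0,0],
    [0,0,-30,0,0,0],
    [-10,22.5,-17,0,0,0],
    [-10,22.5,0,0,0,0],
    [-10,22.5,0,0,0,0],
    [-10,22.5,0,0,0,0],
    [-10,22.5,0,0,0,0],
    [-10,22.5,0,0,0,0],
    [-10,22.5,0,0,0,0],
    [-10,22.5,0,0,0,0],
    [-10,22.5,0,0,0,0],
    [-10,22.5,0,0,0,0],
    [-10,22.5,0,0,0,0],
    [-10,22.5,0,0,0,0],
    [0,0,0,0,0,0],
    [0,0,0,0,0,0],
  ],
)

```text
clock: 24.78
tcp_pos: [0.5186, -0.2908, 0.1817]
tool_rot: [1.0, 0.0, 0.0, -0.0]
wrist_force: [0.1, 0.2, -2.2]
width: 0.0644
grip_force: 30.0
```

Request:
play_rows(
  moves=[
    [-0.5,0,10,0,0,0],
    [0,0,10,0,0,0],
    [0,0,8,0,0,0],
    [0,0,4,0,0,0],
    [0,0,2,0,0,0],
    [0,0,2,0,0,0],
    [0,0,2,0,0,0],
    [0,0,1,0,0,0],
    [0,0,1,0,0,0],
    [0,0,1,0,0,0],
    [0,0,0,0,0,0],
    [0,0,0,0,0,0],
  ],
)

```text
clock: 26.28
tcp_pos: [0.5181, -0.2915, 0.1402]
tool_rot: [1.0, 0.0, 0.0, 0.0]
wrist_force: [-1.0, 0.2, -0.8]
width: 0.0644
grip_force: 30.0
```

Request:
play_rows(
  moves=[
    [0,0,1,0,0,0],
    [0,0,0,0,0,0],
    [0,0,0,0,0,0],
  ],
)

```text
clock: 26.65
tcp_pos: [0.5181, -0.2915, 0.1401]
tool_rot: [1.0, 0.0, 0.0, 0.0]
wrist_force: [-0.8, 0.7, 5.7]
width: 0.0642
grip_force: 30.0
```

Request:
play_rows(
  moves=[
    [0,0,0,0,0,0],
    [0,0,0,0,0,0],
    [0,0,0,0,0,0],
    [0,0,0,0,0,0],
    [0,0,-10,0,0,0],
    [0,0,-20,0,0,0],
    [0,0,-20,0,0,0],
    [0,0,-15,0,0,0],
  ],
  gripper=1,
)

```text
clock: 27.65
tcp_pos: [0.5184, -0.2917, 0.2056]
tool_rot: [1.0, 0.0, 0.001, 0.001]
wrist_force: [-0.7, -0.6, 0.6]
width: 0.0867
grip_force: 0.0
```

Request:
play_rows(
  moves=[
    [19.3,-11.6,0,0,0,0],
    [19.3,-11.6,0,0,0,0],
    [19.3,-11.6,0,0,0,0],
    [19.3,-11.6,0,0,0,0],
    [19.3,-11.6,0,0,0,0],
    [19.3,-11.6,0,0,0,0],
    [0,0,0,0,0,0],
    [0,0,0,0,0,0],
  ],
)

```text
clock: 28.65
tcp_pos: [0.6334, -0.2216, 0.2037]
tool_rot: [1.0, 0.0, -0.001, -0.0]
wrist_force: [-0.1, -0.8, -0.1]
width: 0.087
grip_force: 0.0
```

```bash
python3 - <<'E'
from h import *
s=robot.state();print(s['clock'],s['tcp_pos'],s['wrist_force'],s['width'])
def f(P,a,b,r,lo,hi):
    m=(np.hypot(P[...,0]-a,P[...,1]-b)<r)&(P[...,2]>lo)&(P[...,2]<hi)
    q=P[m];print(cv2.minEnclosingCircle(q[:,:2].astype(np.float32)),len(q),q.max(0),q.min(0))
P=cloud(cam('wrist'));f(P,.633,-.222,.04,.008,.017);f(P,.633,-.222,.03,.042,.06)
P=cloud(cam('top'));f(P,.516,-.291,.04,.13,.17)
c=cam('side');cv2.imwrite('pics/s1.png',cv2.resize(c['img'][60:340,220:560],None,fx=2,fy=2))
P=cloud(c);f(P,.516,-.291,.045,.135,.17)
E
```

```text
28.65 [ 0.63335039 -0.22160148  0.20366624] [-0.05459188 -0.83966695 -0.06917921] 0.08703064540911215
((0.6347682476043701, -0.2209785282611847), 0.03202085196971893) 2095 [ 0.66582182 -0.18978274  0.0167376 ] [ 0.60394503 -0.25233629  0.00810981]
((0.6347256302833557, -0.221073716878891), 0.011875174008309841) 441 [ 0.64626026 -0.20940993  0.04856984] [ 0.62338787 -0.23273822  0.04204952]
((0.5144503116607666, -0.2935514748096466), 0.031877290457487106) 89 [ 0.54478817 -0.2715694   0.15018199] [ 0.48557059 -0.32337382  0.13032946]
((0.5142850279808044, -0.2911757230758667), 0.035240985453128815) 134 [ 0.54838571 -0.25789166  0.15267923] [ 0.48268724 -0.32205398  0.13505399]
```

View pics/s1.png

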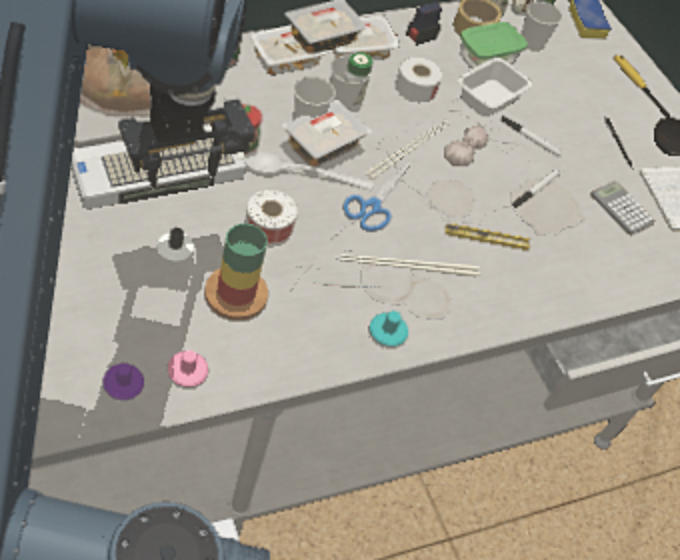

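The side view shows the red, yellow and green stack standing straight at crop (243,265), and the lid at (176,245). Descending to the knob.

Request:
play_rows(
  moves=[
    [1,0,20,0,0,0],
    [0,0,25,0,0,0],
    [0,0,25,0,0,0],
    [0,0,25,0,0,0],
    [0,0,25,0,0,0],
    [0,0,20,0,0,0],
    [0,0,12,0,0,0],
    [0,0,6,0,0,0],
    [0,0,3,0,0,0],
    [0,0,0,0,0,0],
    [0,0,0,0,0,0],
  ],
)

```text
clock: 30.18
tcp_pos: [0.6352, -0.2219, 0.0437]
tool_rot: [1.0, 0.0, 0.001, 0.0]
wrist_force: [-0.4, -0.7, 0.6]
width: 0.0871
grip_force: 0.0
```

Request:
play_rows(
  moves=[
    [0,0,0,0,0,0],
    [0,0,0,0,0,0],
    [0,0,0,0,0,0],
    [0,0,0,0,0,0],
    [0,0,0,0,0,0],
    [0,0,0,0,0,0],
    [0,0,0,0,0,0],
    [0,0,0,0,0,0],
    [0,0,0,0,0,0],
    [0,0,0,0,0,0],
  ],
  gripper=-1,
)

```text
clock: 31.42
tcp_pos: [0.6348, -0.2218, 0.043]
tool_rot: [1.0, 0.0, 0.0, 0.0]
wrist_force: [-0.2, -0.3, -0.1]
width: 0.0232
grip_force: 30.0
```

Request:
play_rows(
  moves=[
    [0,0,-12,0,0,0],
    [0,0,-25,0,0,0],
    [0,0,-30,0,0,0],
    [0,0,-30,0,0,0],
    [0,0,-30,0,0,0],
    [0,0,-30,0,0,0],
    [0,0,-15,0,0,0],
    [-14.5,8.7,0,0,0,0],
    [-14.5,8.7,0,0,0,0],
    [-14.5,8.7,0,0,0,0],
    [-14.5,8.7,0,0,0,0],
    [-14.5,8.7,0,0,0,0],
    [-14.5,8.7,0,0,0,0],
    [-14.5,8.7,0,0,0,0],
    [-14.5,8.7,0,0,0,0],
    [0,0,0,0,0,0],
    [0,0,0,0,0,0],
  ],
)

```text
clock: 33.55
tcp_pos: [0.5191, -0.2915, 0.2152]
tool_rot: [1.0, 0.0, 0.0, 0.0]
wrist_force: [0.1, -0.6, -1.0]
width: 0.0236
grip_force: 30.0
```

```bash
python3 - <<'E'
from h import *
s=robot.state();print(s['tcp_pos'])
c=cam('wrist');cv2.imwrite('pics/w2.png',c['img'])
E
```

```text
[ 0.51910186 -0.29148268  0.21519756]
```

View pics/w2.png

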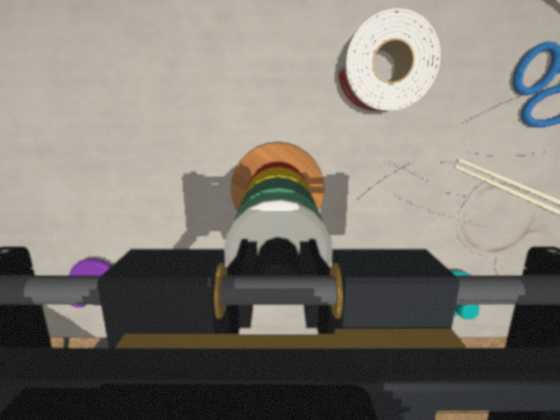

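The lid hangs level in the grip, with its front edge at (278,215), in line with the stack below. Lowering.

Request:
play_rows(
  moves=[
    [-0.5,0,10,0,0,0],
    [0,0,8,0,0,0],
    [0,0,4,0,0,0],
    [0,0,2,0,0,0],
    [0,0,2,0,0,0],
    [0,0,2,0,0,0],
    [0,0,2,0,0,0],
    [0,0,1,0,0,0],
    [0,0,1,0,0,0],
    [0,0,0,0,0,0],
    [0,0,0,0,0,0],
  ],
)

```text
clock: 34.98
tcp_pos: [0.5183, -0.2914, 0.1831]
tool_rot: [1.0, 0.0, 0.0, 0.0]
wrist_force: [-0.2, 0.0, -1.2]
width: 0.0232
grip_force: 30.0
```

Request:
play_rows(
  moves=[
    [0,0,1,0,0,0],
    [0,0,0,0,0,0],
    [0,0,0,0,0,0],
  ],
)

```text
clock: 35.35
tcp_pos: [0.5185, -0.2915, 0.1829]
tool_rot: [1.0, 0.0, 0.0, 0.0]
wrist_force: [-1.9, 0.8, 5.7]
width: 0.0233
grip_force: 30.0
```

Request:
play_rows(
  moves=[
    [0,0,0,0,0,0],
    [0,0,0,0,0,0],
    [0,0,0,0,0,0],
    [0,0,0,0,0,0],
    [0,0,0,0,0,0],
    [0,0,-10,0,0,0],
    [0,0,-25,0,0,0],
    [0,0,-25,0,0,0],
    [0,0,-25,0,0,0],
    [0,-30,0,0,0,0],
    [0,-30,0,0,0,0],
    [0,-30,0,0,0,0],
    [0,-30,0,0,0,0],
    [0,-30,0,0,0,0],
    [0,-30,0,0,0,0],
    [0,0,0,0,0,0],
    [0,0,0,0,0,0],
  ],
  gripper=1,
)

```text
clock: 37.48
tcp_pos: [0.5186, -0.112, 0.2677]
tool_rot: [1.0, 0.0, 0.001, 0.001]
wrist_force: [0.0, -1.2, 0.3]
width: 0.0871
grip_force: 0.0
```

```bash
python3 - <<'E'
from h import *
c=cam('side');a=c['img'][150:250,290:430]
t=cam('top');b=t['img'][140:240,270:410]
cv2.imwrite('pics/fin.png',cv2.resize(np.hstack([a,b]),None,fx=2.8,fy=2.8,interpolation=cv2.INTER_CUBIC))
P=cloud(t)
for lo,hi,r in((.144,.165,.045),(.18,.21,.03)):
    m=(np.hypot(P[...,0]-.516,P[...,1]+.291)<r)&(P[...,2]>lo)&(P[...,2]<hi);q=P[m];print(cv2.minEnclosingCircle(q[:,:2].astype(np.float32)),len(q),np.median(q[:,2]))
E
```

```text
((0.515038251876831, -0.29148557782173157), 0.032100290060043335) 480 0.15196252180204328
((0.515342652797699, -0.2910391688346863), 0.01205364242196083) 81 0.18545778304085658
```

View pics/fin.png

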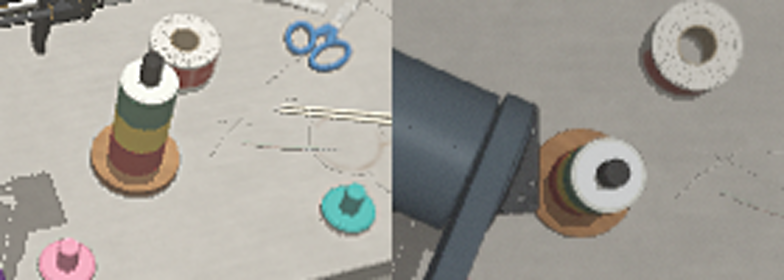

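The full stack stands upright at (145,115) in the side crop, with the lid's disc at about z=0.152 (expected 0.153). Nothing touches it, so I'm handing in.

```bash
python3 -c "
from cell import robot
print(robot.job_done())"
```

```text
the job is handed in; nothing more can be done
None
```

The lunch set is stacked on its base in the order asked (red, yellow, green, white lid), each piece seated and the stack standing free; I handed it in after about 38 s, and the tin, garlic and label roll were not touched.

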